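# Centre a vial on the balance pan and tare

### The job

The brown vial stands off-centre on the small round pan of the bench balance. Nudge it gently with the fingertips until it stands upright wholly inside the dark ring marked in the middle of the pan; do not grip, lift, tip or knock it off. Then take the fingers off it, press the blue tare key fully down and release it, leaving the vial in its ring and the other containers where they are.

Things in the scene. Friction and masses are not known exactly. Their poses are not given: they have to be found in the camera images.
- vial: brown screw vial with black cap, 24 mm in diameter, 62 mm high (cap 20 mm in diameter, top 12 mm), about 30 g, loose and easily toppled (push it low, near the pan); origin at the centre of its underside, z up. It stands on the pan with its axis 17 to 25 mm from the pan's centre, in any direction
- pan_centre (a point): centre of the flat top of the balance's round steel pan, 52 mm above the bench. The pan is 80 mm in diameter, 5 mm thick, has no rim and does not move; a thin dark ring of 36 mm inner diameter is marked flat on it about this point. Its axes may be turned any way about z
- balance: fixed low bench balance, white housing 190 mm (x) by 130 mm (y), 38 mm high at the back; origin on the bench below the middle of the housing, x towards the back, away from the key and display. The pan's centre is at x = +35, y = 0 mm, the tare key at x = -62, y = -40 mm
- tare_top (a point): centre of the top face of the blue tare key, 22 mm in diameter, at the front of the balance; it is pressed straight down
- tare (a joint): travel of the tare key: 0 released, 0.005 m fully down; a spring brings it back, about 4 N hold it fully down
- vial_blue_cap: bystander: clear vial with blue cap, 25 mm in diameter, 57 mm high, loose on the bench beside the balance; origin at the centre of its underside
- black_cap_vial: bystander: clear vial with black cap, 25 mm in diameter, 57 mm high, loose on the bench beside the balance; origin at the centre of its underside
- blue_jar: bystander: white jar with blue lid, 51 mm in diameter, 56 mm high, loose on the bench beside the balance; origin at the centre of its underside
There are look-alikes about, which are no part of the job. Leave any yellow look-alike of the balance alone.

How it is judged:
By the outcome, as a careful person would: the job done as asked, in the order asked, and still so for the second after the job is handed in, with the robot touching nothing.
It also fails if it takes over 42 s, if anything falls off the work surface, if the arm or the gripper's body presses on something with over 40 N, if the wrist force passes 120 N, or if a joint passes its speed limit or range.

### The arm

A 6-joint arm with a two-finger parallel gripper is mounted at the origin on a cart in front of the work surface, level with it; the furniture and walls round the work are solid. World frame = base frame: x ahead of the robot, y to its left, z up, the work surface at z = 0. Lengths are in m, angles in degrees, forces in N, time in s.
With the tool pointing down it reaches from about 0.35 to 0.875 m from the base axis. Payload 4.2 kg.
Tool frame: the origin (TCP) lies on the front face of the gripper's body, between the roots of the fingers; the fingertips stand 70 mm ahead of it and the grasp point (between the pads) lies 51 mm ahead of it; x points along the fingers, y is the direction in which the jaws open and shut, and the axes are right-handed (so a half turn about x gives the same grasp; the last joint's range is limited). The gripper opens to 87 mm and grips with 3 to 60 N. Pads are 19 mm wide; open, the fingers measure 117 mm over their backs; the gripper's body (75 mm by 190 mm) begins 51 mm behind the grasp point.
Start: joints at [87.124, 22.042, 0.453, 0, -68.411, -14.817], TCP at [0.19, 0.595, 0.292] pointing down, gripper open.
Joint ranges: [-179.83, 179.83], [-69.29, 118.12], [-61.27, 80.66], [-181.25, 117.63], [-171.15, -9.14], [-177.46, 177.46]. Speed limits (degrees/s): [159.86, 159.86, 180, 180, 180, 180].

### API

Orientations are given as a 3x3 rotation matrix whose columns are the frame's x, y, z axes.
In Python, from station import r, viewer, spotter gives the robot as it stands.
- The arm moves only by the tool move_arm, never from a script. Its argument "series" is a list that holds one entry, the list of rows, each a list of 7 numbers: the turn, a rotation vector about the world's x, y, z scaled (see below), then the shift along the world's x, y, z scaled (see below), then the opening, from 0 (shut) to 1 (fully open). A call has 1 to 20 rows; each row shifts and turns the pose as measured when the row begins; what a row does not reach is not made up. The controller multiplies each number of a shift by 60 mm and each number of a turn by 8 degrees. A row lasts 1/8 s, in which the tool goes at most 62.5 mm and 10.7 degrees, less where a joint would pass 70% of its speed; a pose out of reach is approached as far as the arm can. A call with a number of a shift or a turn outside -1 to 1 is refused whole. A call with a gripper value outside its range is refused whole. The fingers move at their own pace and stop on an object; the grip force is fixed at half the most. Time passes only in rows, so rows that do not move let the fingers close. It gives the time, the measured TCP pose, the force and the opening at its end, in the units of the state.
- r.sense(): the state, without advancing time (a new reading comes with each control period).
- viewer.capture(name): name is "scene" or "top" or "wrist"; returns (picture, depth): 480x640x3 uint8, red, green, blue; 480x640 float32, m along the optical axis (not along the pixel's ray), 0 where there is no reading.
- viewer.camera_params(name): a dict with "mtx" (3x3 intrinsics, pixels), "dist_coeffs" ([k1, k2, p1, p2, k3] as OpenCV has them; the pictures are not rectified), "pose" (4x4, takes a point from camera to world coordinates). Camera axes: x right, y down, z forward; pixel columns grow to the right and rows downward; lengths in m; the calibration is good to about 2 mm. A picture is of the moment at which its call begins: read the wrist's pose just before it. camera_params takes no time and is no camera call; for the wrist camera it gives the pose at the moment of the call.
- r.finish_job(): hands the job in, once; it reports no verdict.
Trained networks look in the newest picture that a camera, given by its name, has taken for a name from the list of things; names that differ only in an ending like _2 or _b are one class to them, and where a whole thing is asked for, a point or a joint stands for the part that bears it (a point fixed in the world has none). Each returns a list of dicts, best first, with "conf" (0 to 1); they miss things now and then, are a little off and sometimes report something else, mostly with a low value. They report only what shows in the picture. A call takes as long as a camera call. They do not tell look-alikes from the thing itself.
- spotter.find_in(camera, name): "centre" ([column, row] in pixels, amid what is visible of it).
- spotter.trace(camera, name): "mask" (480x640 bool, what is visible of it) and "centre" ([column, row] in pixels, amid what is visible of it).
The state is a dict: "time_s": time; "joints": joint angles; "joint_velocities": joint speeds; "effort": joint torques, N m; "tcp_pos": TCP position; "ee_rot": TCP orientation; "wrist_force": force on the tool from outside, world axes, zero at the start; "moment": the same for the moment, N m; "gripper_width": opening from 0.0 (shut) to 1.0 (fully open).
Only numpy, scipy, OpenCV 4.12 (cv2) and the standard library are available. Lean on these libraries where they do the work, as an engineer would, in place of code of your own. Each camera call takes 0.05 s, during which the arm holds its last target.

## Working session

There is one attempt and no reset: what is moved stays moved. The work goes in short steps, Python scripts to look and compute and a tool call to move; the robot and the scene stay as the last step left them, time stands still between calls to the robot, and variables do not carry over. Pictures are saved under pics/ and viewed, and the job is handed in when it is done.

Besides the shell and the picture viewer there is one more tool, called as name(argument=value, ...) on one line, values as JSON. move_arm: Moves the arm, as the interface text tells. Its arguments: {"type":"object","properties":{"series":{"type":"array","items":{"type":"array","items":{"type":"array","items":{"type":"number","minimum":-1,"maximum":1}}}}},"required":["series"]}

```bash
mkdir -p pics; ls; cat > h.py <<'E'
import numpy as np,cv2
from station import r,viewer,spotter
def save(n,p): cv2.imwrite('pics/'+n+'.png',cv2.cvtColor(p,cv2.COLOR_RGB2BGR))
def ray(c,px):
    P=viewer.camera_params(c) if isinstance(c,str) else c
    u=cv2.undistortPoints(np.array([[px]],float),np.array(P['mtx']),np.array(P['dist_coeffs']))[0,0]
    T=np.array(P['pose']);return T[:3,3],T[:3,:3]@np.array([u[0],u[1],1])
def atz(c,px,z):
    o,d=ray(c,px);return o+d*(z-o[2])/d[2]
def proj(c,p):
    P=viewer.camera_params(c) if isinstance(c,str) else c
    T=np.linalg.inv(np.array(P['pose']));rv=cv2.Rodrigues(T[:3,:3])[0]
    return cv2.projectPoints(np.array(p,float).reshape(-1,1,3),rv,T[:3,3],np.array(P['mtx']),np.array(P['dist_coeffs']))[0][:,0]
E
python3 - <<'E'
from h import *
for c in ['scene','top','wrist']:
    p,d=viewer.capture(c);save(c+'0',p);np.save('/tmp/d_'+c,d)
    print(c,np.round(viewer.camera_params(c)['pose'],3).tolist())
    for n in ['vial','balance','tare_top','vial_blue_cap','black_cap_vial','blue_jar']:
        print(n,[(np.round(x['centre']).tolist(),round(x['conf'],2)) for x in spotter.find_in(c,n)][:4])
s=r.sense();print(s['time_s'],s['tcp_pos'],np.round(s['ee_rot'],3).tolist(),s['wrist_force'],s['gripper_width'])
E
```

```text
pics
scene [[0.448, -0.659, 0.604, -0.127], [-0.894, -0.331, 0.303, -0.475], [0.0, -0.676, -0.737, 0.867], [0.0, 0.0, 0.0, 1.0]]
vial [([254.0, 196.0], 0.75)]
balance [([469.0, 297.0], 0.77)]
tare_top [([257.0, 243.0], 0.44), ([252.0, 198.0], 0.31)]
vial_blue_cap [([213.0, 224.0], 0.49)]
black_cap_vial []
blue_jar [([214.0, 203.0], 0.84)]
top [[-0.014, -0.994, 0.109, 0.423], [-1.0, 0.015, 0.007, -0.11], [-0.009, -0.109, -0.994, 1.092], [0.0, 0.0, 0.0, 1.0]]
vial [([240.0, 215.0], 0.68)]
balance [([255.0, 244.0], 0.94), ([494.0, 215.0], 0.89)]
tare_top [([514.0, 243.0], 0.53), ([271.0, 260.0], 0.38)]
vial_blue_cap [([212.0, 248.0], 0.62)]
black_cap_vial [([308.0, 221.0], 0.48)]
blue_jar [([196.0, 222.0], 0.75)]
wrist [[-0.305, -0.92, -0.247, 0.256], [-0.952, 0.294, 0.079, 0.574], [0.0, 0.259, -0.966, 0.385], [0.0, 0.0, 0.0, 1.0]]
vial []
balance []
tare_top []
vial_blue_cap []
black_cap_vial []
blue_jar []
1.05 [0.18993877 0.59541493 0.29226378] [[0.0, -0.304, -0.953], [0.0, -0.953, 0.304], [-1.0, -0.0, 0.0]] [0.11866189 0.29502392 0.39811332] 1.0017045260936448
```

View pics/scene0.png

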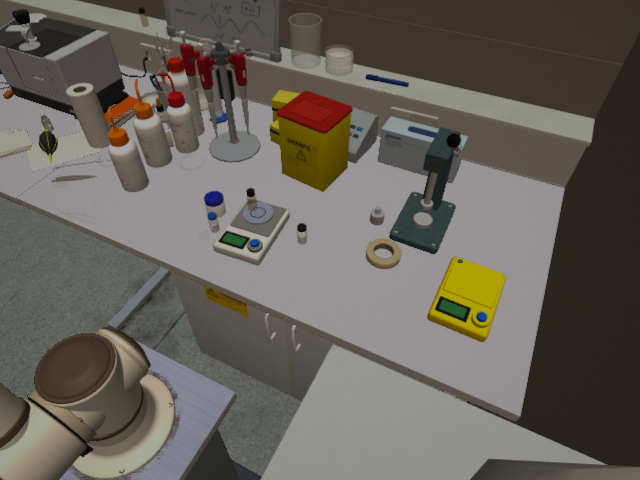

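View pics/top0.png

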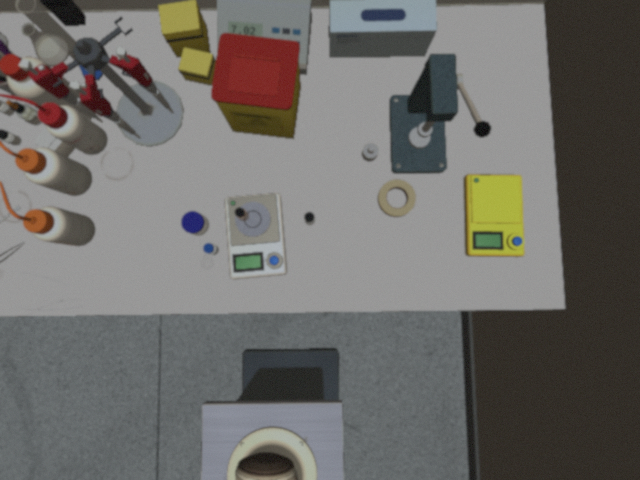

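```bash
python3 - <<'E'
import cv2
for c,(x0,y0,x1,y1) in {'scene':(170,150,330,270),'top':(170,180,330,300)}.items():
    i=cv2.imread(f'pics/{c}0.png')[y0:y1,x0:x1];cv2.imwrite(f'pics/{c}0c.png',cv2.resize(i,None,fx=5,fy=5,interpolation=cv2.INTER_CUBIC))
E
```

```text
(no output)
```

View pics/scene0c.png

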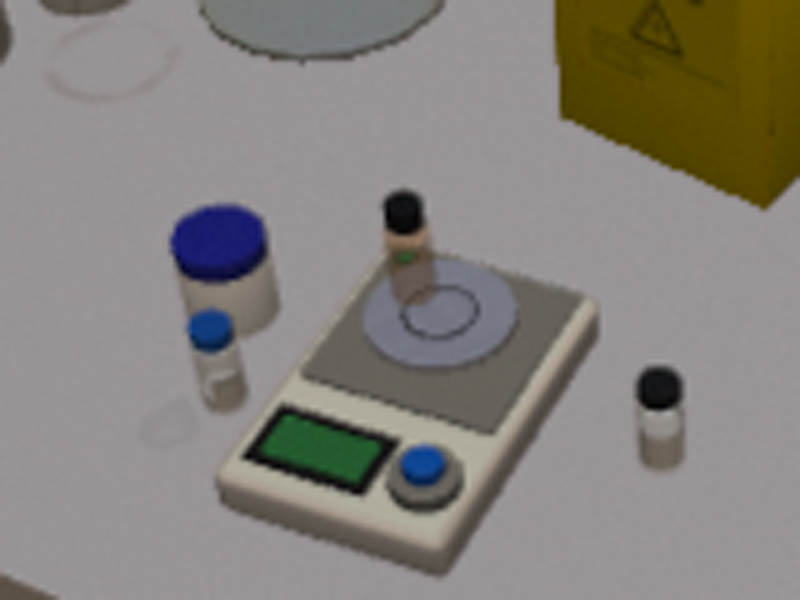

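View pics/top0c.png

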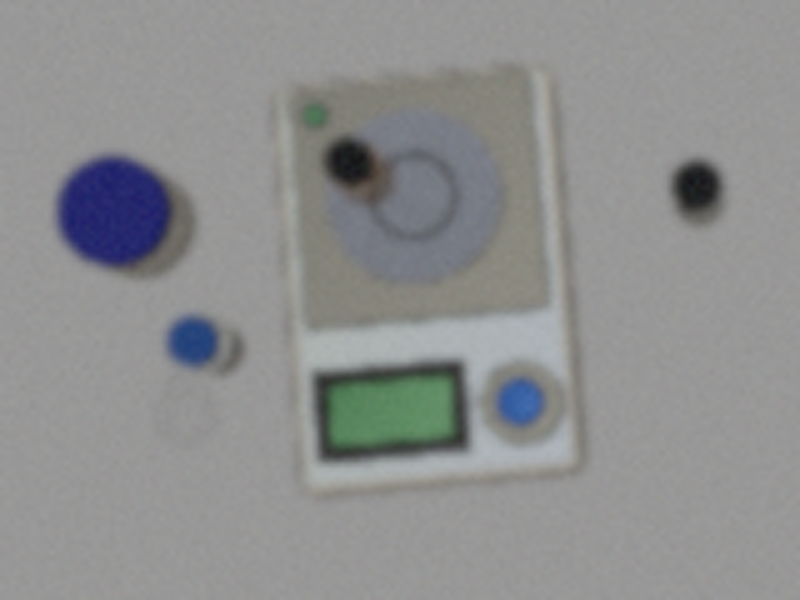

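Candidates: the brown vial on the white balance's pan at scene (251,199) / top (240,213). The black-cap look-alike is on the bench at scene (302,233) / top (309,218). White balance at top (255,236), yellow look-alike at top (494,215). I pick the brown vial on the white balance, and the crop confirms it stands on the pan, up-left of the ring. Next I measure it.

```bash
python3 - <<'E'
from h import *
print('top pan',atz('top',(252.6,219),.052),'key',atz('top',(274.2,260),.035),'cap',atz('top',(240,212),.114))
print('scene pan',atz('scene',(170+440/5,150+312/5),.052),'key',atz('scene',(170+423/5,150+465/5),.035),'cap',atz('scene',(170+404/5,150+198/5),.114))
for n,(c,px) in {'bvial':('top',(309,217)),'bluecap':('top',(208.5,248)),'jar':('top',(193,222))}.items(): print(n,atz(c,px,.057))
for c,px in [('top',(274,260)),('top',(258,222)),('top',(240,212)),('top',(230,230)),('scene',(254,243)),('top',(280,270)),('top',(249,262))]:
    d=np.load(f'/tmp/d_{c}.npy');o,v=ray(c,px);print(c,px,o+v*d[px[1],px[0]])
# balance corners
for px in [(226,194),(278,193.5),(286,273),(231,278)]: print(atz('top',px,.035))
E
```

```text
top pan [0.5642266  0.03682572 0.052     ] key [ 0.4720244  -0.00986046  0.035     ] cap [0.5711794  0.05484087 0.114     ]
scene pan [0.56502352 0.0349149  0.052     ] key [ 0.48198366 -0.00419078  0.035     ] cap [0.57506326 0.05561987 0.114     ]
bvial [ 0.56617245 -0.09042168  0.057     ]
bluecap [0.49981523 0.13445143 0.057     ]
jar [0.55875915 0.16991124 0.057     ]
top (274, 260) [ 0.4710479  -0.01141602  0.05606362]
top (258, 222) [0.55747367 0.02489502 0.0501198 ]
top (240, 212) [0.57101278 0.05465563 0.11509725]
top (230, 230) [0.5417008  0.09047151 0.03727184]
scene (254, 243) [ 0.46575798 -0.014947    0.05628546]
top (280, 270) [ 0.44919174 -0.02304979  0.03692869]
top (249, 262) [0.46848645 0.04793515 0.03094605]
[0.62558115 0.10062714 0.035     ]
[ 0.62490556 -0.01928731  0.035     ]
[ 0.44229132 -0.03642013  0.035     ]
[0.43279173 0.08798205 0.035     ]
```

move_arm(series=[[[0,0,-1,0.33,-0.9,0,1],[0,0,-1,0.33,-0.9,0,1],[0,0,-1,0.33,-0.9,0,1],[0,0,-1,0.33,-0.9,0,0.16],[0,0,-1,0.33,-0.9,0,0.16],[0,0,-1,0.83,-0.57,0,0.16],[0,0,-1,0.83,-0.57,0,0.16],[0,0,-1,0.83,-0.57,0,0.16],[0,0,-1,0.83,-0.57,0,0.16],[0,0,-1,0.83,-0.57,0,0.16],[0,0,-0.8,0.33,-0.5,-0.3,0.16],[0,0,-0.8,0.33,-0.5,-0.3,0.16]]])

```text
time_s: 2.55
tcp_pos: [0.5876, 0.0794, 0.2586]
ee_rot: [[0.013, -0.919, 0.393], [0.002, 0.393, 0.92], [-1.0, -0.012, 0.007]]
wrist_force: [0.0, -0.0, 0.1]
gripper_width: 0.169
```

```bash
python3 - <<'E'
from h import *
s=r.sense();print(s['time_s'],s['tcp_pos'],np.round(s['ee_rot'],3).tolist(),s['wrist_force'],s['gripper_width'],np.round(s['joints'],1))
P=viewer.camera_params('wrist');p,d=viewer.capture('wrist');save('w1',p);np.save('/tmp/d_w1',d);np.save('/tmp/P1',P,allow_pickle=True)
print(np.round(P['mtx'],1).tolist())
for n in ['vial','tare_top']:print(n,[(np.round(x['centre']).tolist(),round(x['conf'],2)) for x in spotter.find_in('wrist',n)][:4])
E
```

```text
2.55 [0.58759447 0.07940576 0.2586163 ] [[0.013, -0.919, 0.393], [0.002, 0.393, 0.92], [-1.0, -0.012, 0.007]] [ 0.02209087 -0.02819164  0.12825812] 0.1689700589511133 [ 23.4  20.1  -7.7   0.2 -61.5 -46.7]
[[341.7, 0.0, 318.7], [0.0, 341.7, 234.0], [0.0, 0.0, 1.0]]
vial [([410.0, 71.0], 0.72), ([326.0, 199.0], 0.69)]
tare_top [([410.0, 69.0], 0.94), ([385.0, 133.0], 0.41)]
```

View pics/w1.png

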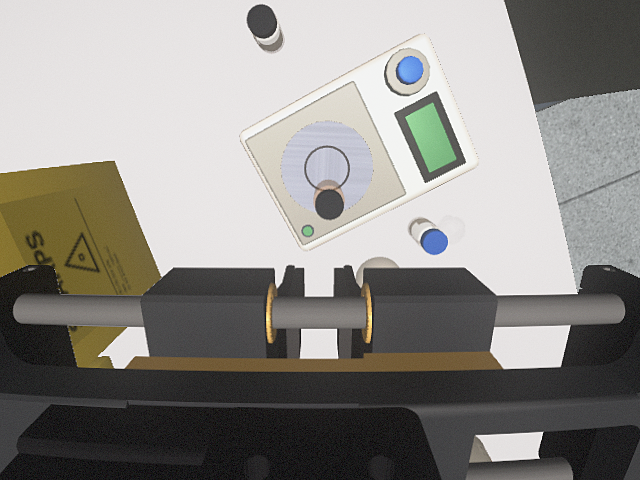

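The wrist view shows the ring centre near (327,169), the brown vial's cap at (329,204) and the blue key at (410,70). The fingers are at the bottom, clear of the vial.

```bash
cat >> h.py <<'E'
def meas(img,P,ring=(327,169),cap=(329,204)):
    out={}
    hsv=cv2.cvtColor(img,cv2.COLOR_RGB2HSV)
    def blob(m,near):
        n,l,st,c=cv2.connectedComponentsWithStats(m.astype(np.uint8))
        ks=[k for k in range(1,n) if st[k,4]>60]
        k=min(ks,key=lambda k:np.hypot(*(c[k]-near)));return l==k,c[k],st[k,4]
    return blob,hsv
E
python3 - <<'E'
from h import *
P=np.load('/tmp/P1.npy',allow_pickle=True).item()
img=cv2.cvtColor(cv2.imread('pics/w1.png'),cv2.COLOR_BGR2RGB);d=np.load('/tmp/d_w1.npy')
blob,hsv=meas(img,P)
print(hsv[70,410],hsv[204,329],hsv[140,310])
m,c,a=blob((hsv[...,2]<70),(329,204));print('cap',c,a,atz(P,c,.114))
m,ck,a=blob((hsv[...,1]>120)&(abs(hsv[...,0].astype(int)-107)<15),(410,70));print('key',ck,a)
for z in(.035,.045,.05,.056):print(z,atz(P,ck,z))
print('pan',atz(P,(327,169),.052))
for px in [(410,70),(330,204),(300,150),(345,150),(430,170),(400,60),(391,71),(470,160)]:
    o,v=ray(P,px);print(px,o+v*np.median(d[px[1]-1:px[1]+2,px[0]-1:px[0]+2]))
i=cv2.resize(img[90:260,230:430],None,fx=4,fy=4,interpolation=cv2.INTER_CUBIC)[:600]
# overlay model ring for candidate centre
c0=np.array([.5645,.0359])
save('w1c',i)
# pan mask ellipse via colour (bluish)
lab=cv2.cvtColor(img,cv2.COLOR_RGB2LAB).astype(int)
print('lab pan',lab[150,300],'plate',lab[150,270],'house',lab[120,375])
m=(lab[...,2]<125)&(lab[...,0]>130)
mm,c,a=blob(m,(327,165));print(c,a);ys,xs=np.where(mm);print(xs.min(),xs.max(),ys.min(),ys.max())
pts=np.array([atz(P,(x,y),.052)[:2] for x,y in zip(xs[::5],ys[::5])]);(e,rr)=cv2.minEnclosingCircle(pts.astype(np.float32));print(e,rr)
E
```

```text
[108 137 237] [150  17  74] [114  18 213]
cap [345.86858974 283.81570513] 624 [0.58246703 0.11617076 0.114     ]
key [410.12915851  69.00391389] 511
0.035 [ 0.4652456 -0.0120678  0.035    ]
0.045 [ 0.4681792  -0.01124234  0.045     ]
0.05 [ 0.469646  -0.0108296  0.05     ]
0.056 [ 0.47140616 -0.01033433  0.056     ]
pan [0.56383166 0.0373922  0.052     ]
(410, 70) [ 0.47098458 -0.0098794   0.05333632]
(330, 204) [0.57006617 0.05570443 0.11406558]
(300, 150) [0.57871531 0.01355148 0.05254753]
(345, 150) [0.54349502 0.02863808 0.05181695]
(430, 170) [0.47775321 0.07616479 0.03546494]
(400, 60) [ 0.47554266 -0.02022669  0.05228688]
(391, 71) [ 0.48356241 -0.01585169  0.04529322]
(470, 160) [0.44005431 0.08217101 0.03360756]
lab pan [207 129 122] plate [218 127 135] house [245 128 129]
[326.37819983 166.07514451] 1211
306 347 148 186
(0.5641072988510132, 0.03688567876815796) 0.018148500472307205
```

View pics/w1c.png

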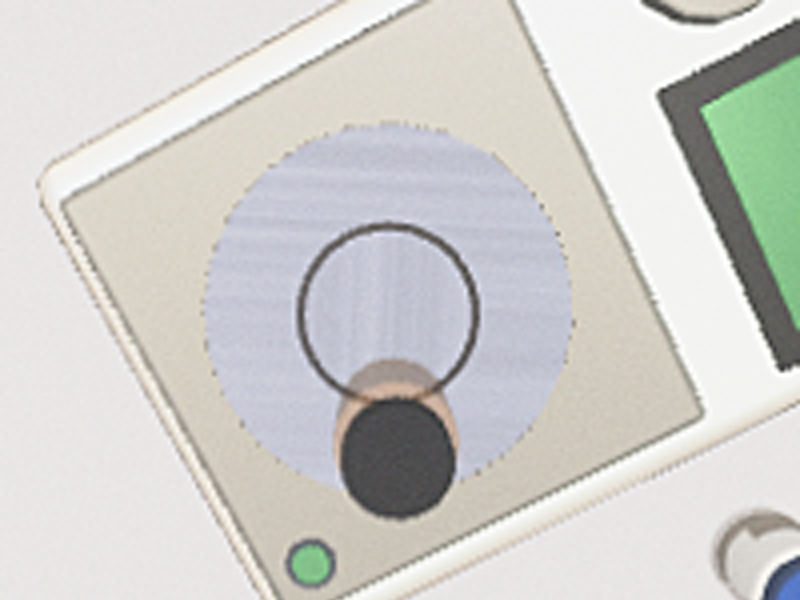

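move_arm(series=[[[0,0.09,0.57,-0.08,0.23,-0.1,0.16],[0,0,0,0,0,-0.6,0.16],[0,0,0,0,0,-0.6,0.16],[0,0,0,0,0,-0.5,0.16],[0,0,0,0,0,-0.2,0.16],[0,0,0,0,0,0,0.16]]])

```text
time_s: 3.45
tcp_pos: [0.5822, 0.0992, 0.1415]
ee_rot: [[0.009, -0.953, 0.302], [0.005, 0.302, 0.953], [-1.0, -0.007, 0.008]]
wrist_force: [-0.2, 0.9, 0.2]
gripper_width: 0.158
```

```bash
python3 - <<'E'
from h import *
P=viewer.camera_params('wrist');p,d=viewer.capture('wrist');save('w2',p)
s=r.sense();print(s['time_s'],s['tcp_pos'],np.round(s['ee_rot'],3).tolist(),s['wrist_force'],s['gripper_width'])
R=np.array(s['ee_rot']);t=np.array(s['tcp_pos'])
print('tip z',(t+R[:,0]*.07)[2])
for n,q in {'pan':[.5641,.037,.052],'vialbase':[.570,.0557,.052],'captop':[.570,.0557,.114],'tip':t+R[:,0]*.07}.items():print(n,proj(P,q)[0])
# along / lateral of vial in tool
dv=np.array([.570,.0557,t[2]])-t;print('z,y',dv@R[:,2],dv@R[:,1])
E
```

```text
3.5 [0.58263938 0.09924725 0.14212671] [[0.011, -0.953, 0.302], [0.006, 0.302, 0.953], [-1.0, -0.008, 0.009]] [ 0.4082959  -0.59886251  1.66690306] 0.15849165650530062
tip z 0.07213181745719989
pan [315.74579835 154.39586248]
vialbase [315.91396127 191.95593861]
captop [313.29343006 217.43750856]
tip [316.63558559 287.18326037]
z,y -0.0453288334260777 -0.0011253608960175615
```

View pics/w2.png

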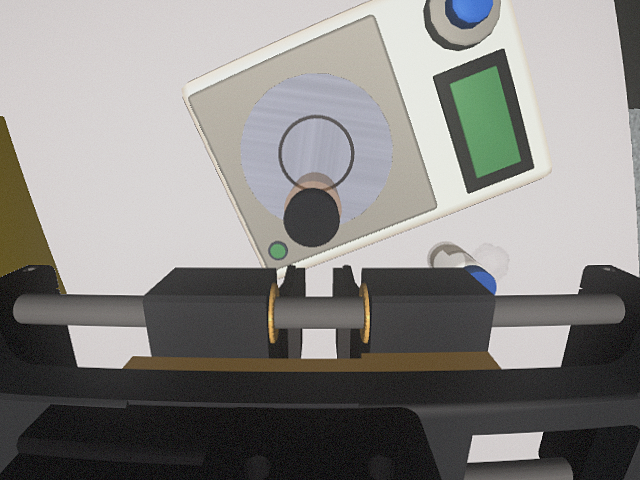

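The prediction matches the picture: cap at (312,217), ring at (316,153). The fingers are behind the vial and in line with it. I'll lower to pan level and approach.

move_arm(series=[[[0,0,0,0.02,0,-0.2,0.16],[0,0,0,0,0,-0.04,0.16],[0,-0.08,0,0,0,0,0.16],[0,0,0,-0.025,-0.08,0,0.16],[0,0,0,-0.025,-0.08,0,0.16],[0,0,0,-0.025,-0.08,0,0.16],[0,0,0,0,0,0,0.16]]])

```text
time_s: 4.38
tcp_pos: [0.5806, 0.0842, 0.1304]
ee_rot: [[0.029, -0.953, 0.302], [0.008, 0.302, 0.953], [-1.0, -0.025, 0.016]]
wrist_force: [-1.0, -0.1, 0.3]
gripper_width: 0.159
```

```bash
cat > look.py <<'E'
import sys
from h import *
P=viewer.camera_params('wrist');p,d=viewer.capture('wrist');save(sys.argv[1],p)
s=r.sense();print(s['time_s'],s['tcp_pos'],np.round(s['ee_rot'],3).tolist(),s['wrist_force'],s['gripper_width'])
R=np.array(s['ee_rot']);t=np.array(s['tcp_pos'])
print('tip z',(t+R[:,0]*.07)[2])
for n,q in {'pan':[.5641,.037,.052],'tip':t+R[:,0]*.07}.items():print(n,proj(P,q)[0])
E
python3 look.py w3
```

```text
4.425 [0.58069202 0.08437717 0.13038788] [[0.029, -0.953, 0.302], [0.008, 0.302, 0.953], [-1.0, -0.025, 0.016]] [ 0.22568749 -0.40882968 -0.09080672] 0.16100730696092103
tip z 0.06041930127290669
pan [324.16703428 184.40660098]
tip [317.34400261 286.60955827]
```

View pics/w3.png

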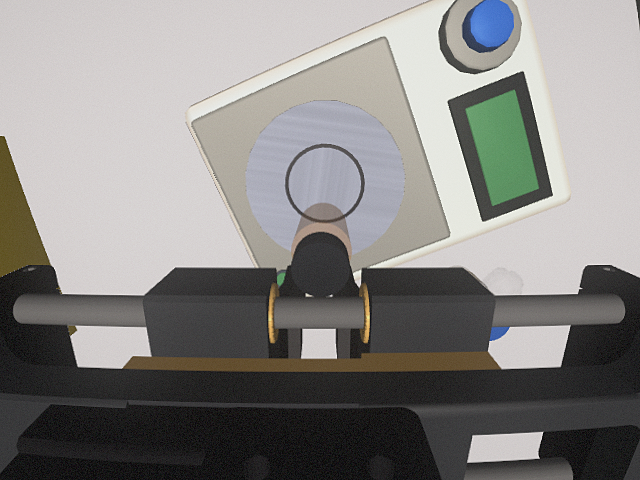

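move_arm(series=[[[-0.06,0.21,0,-0.02,0,-0.03,0.16],[0,0,0,0,0,0,0.16],[0,0,0,-0.02,-0.064,0,0.16],[0,0,0,-0.02,-0.064,0,0.16],[0,0,0,-0.02,-0.064,0,0.16],[0,0,0,-0.02,-0.064,0,0.16],[0,0,0,0,0,0,0.16]]])

```text
time_s: 5.3
tcp_pos: [0.5744, 0.0681, 0.1284]
ee_rot: [[-0.002, -0.953, 0.302], [-0.001, 0.302, 0.953], [-1.0, 0.002, -0.001]]
wrist_force: [0.0, 1.0, 0.3]
gripper_width: 0.163
```

```bash
python3 look.py w4
```

```text
5.35 [0.57449174 0.06824557 0.12844018] [[-0.002, -0.953, 0.302], [-0.001, 0.302, 0.953], [-1.0, 0.002, -0.001]] [ 0.33183514 -0.77100899 -0.29354247] 0.15703674667845224
tip z 0.05844038075175739
pan [317.97798234 221.3922575 ]
tip [317.40588773 286.53250108]
```

View pics/w4.png

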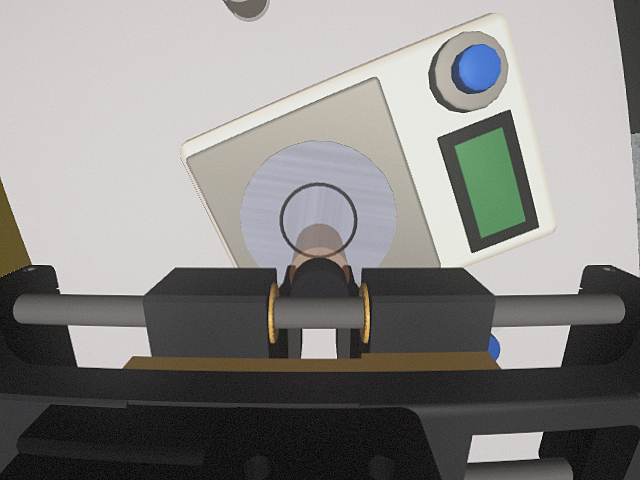

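The vial is now seated in the finger cradle and upright. Its front base edge is at row ~225, with the ring centre at (318,220), so about 13.5 mm remain.

move_arm(series=[[[0,0,0,-0.014,-0.043,0,0.16],[0,0,0,-0.014,-0.043,0,0.16],[0,0,0,-0.014,-0.043,0,0.16],[0,0,0,-0.014,-0.043,0,0.16],[0,0,0,0,0,0,0.16]]])

```text
time_s: 5.98
tcp_pos: [0.571, 0.0574, 0.1285]
ee_rot: [[-0.002, -0.953, 0.301], [-0.001, 0.301, 0.953], [-1.0, 0.002, -0.001]]
wrist_force: [1.0, -1.1, -0.3]
gripper_width: 0.161
```

```bash
python3 look.py w5; python3 - <<'E'
from h import *
for c in ['scene','top']:
    p,d=viewer.capture(c);i=p[170:290,190:350];save(c+'5c',cv2.resize(i,None,fx=5,fy=5,interpolation=cv2.INTER_CUBIC))
E
```

```text
6.025 [0.57099635 0.05743019 0.12849081] [[-0.002, -0.954, 0.301], [-0.001, 0.301, 0.954], [-1.0, 0.002, -0.001]] [0.08881319 0.27582456 0.58378813] 0.1551027748181798
tip z 0.05849097315063104
pan [317.98248319 242.71347408]
tip [317.46994389 286.36641506]
```

View pics/w5.png

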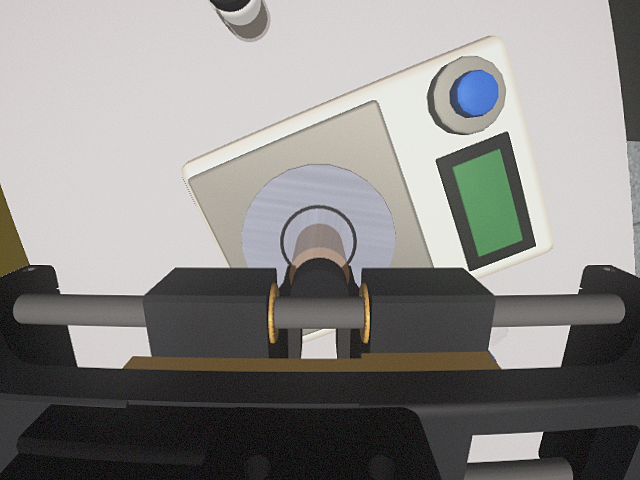

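View pics/scene5c.png

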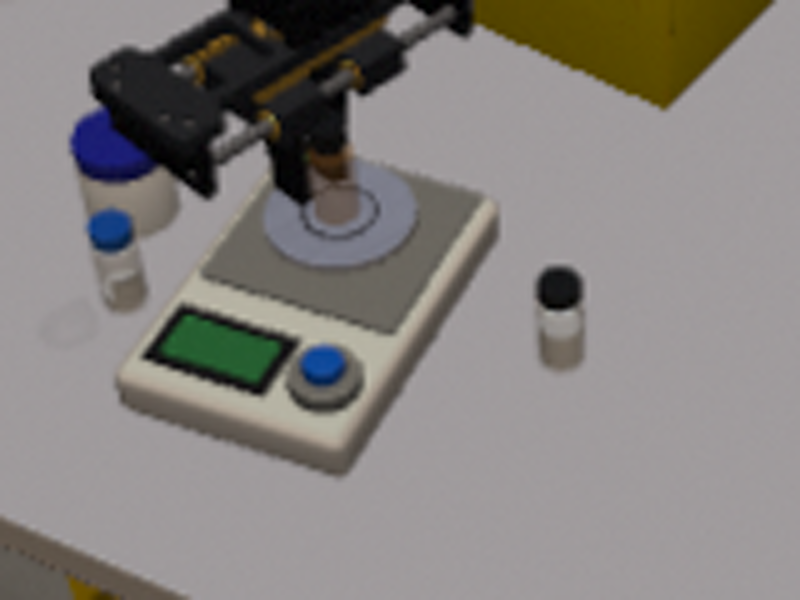

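The front base edge is at row ~223 and the ring centre at (318,241), so about 2.5 mm remain. I'll push that, then retreat straight back and up.

move_arm(series=[[[0,0,0,-0.007,-0.02,0,0.16],[0,0,0,-0.007,-0.02,0,0.16],[0,0,0,0,0,0,0.16],[0,0,0,0.02,0.06,0,0.16],[0,0,0,0.04,0.12,0,0.16],[0,0,0,0.05,0.15,0,0.16],[0,0,0,0.1,0.3,0,0.16],[0,0,0,0,0,0.5,0.16],[0,0,0,0,0,0.7,0.16],[0,0,0,0,0,0.2,0.16],[0,0,0,0,0,0,0.16]]])

```text
time_s: 7.5
tcp_pos: [0.5845, 0.0999, 0.2134]
ee_rot: [[-0.003, -0.955, 0.298], [-0.001, 0.298, 0.955], [-1.0, 0.003, -0.002]]
wrist_force: [0.6, -0.5, -0.4]
gripper_width: 0.159
```

```bash
python3 look.py w6; python3 - <<'E'
import cv2
i=cv2.imread('pics/w6.png');cv2.imwrite('pics/w6c.png',cv2.resize(i[100:270,220:430],None,fx=3.5,fy=3.5,interpolation=cv2.INTER_CUBIC))
E
```

```text
7.55 [0.58437819 0.09981649 0.21288783] [[-0.004, -0.955, 0.298], [-0.001, 0.298, 0.955], [-1.0, 0.003, -0.002]] [ 0.58196744  0.10076278 -0.33126258] 0.16238784681143884
tip z 0.1428883881803269
pan [318.21281582 150.55861645]
tip [317.76706637 285.39524761]
```

View pics/w6.png

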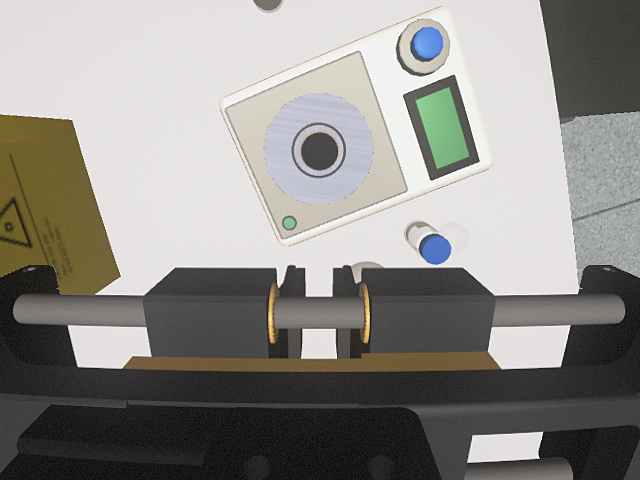

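View pics/w6c.png

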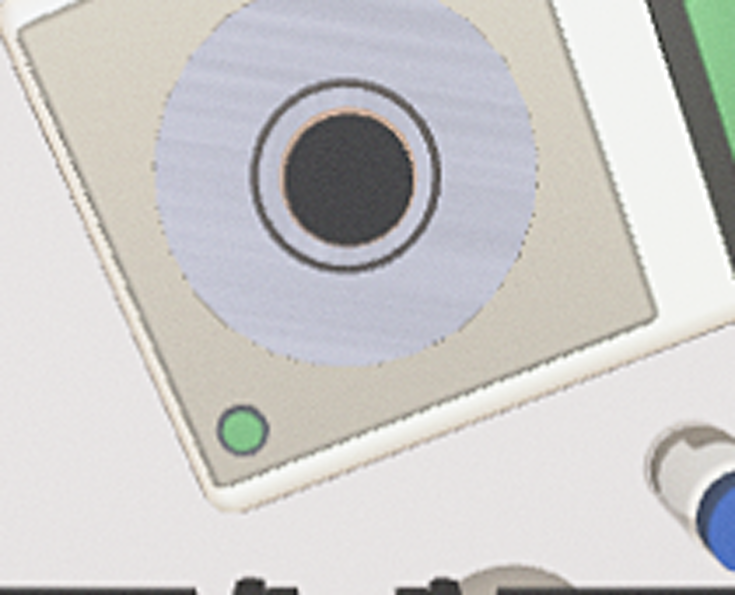

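The camera looks straight down on the vial here. The cap at (319,151) is centred in the ring at (319,150), with the vial upright and wholly inside. Next I re-measure the key and move over it with closed fingers, passing high.

move_arm(series=[[[0,0,0,0,0,0.5,0],[0,0,-0.5,-0.47,-0.46,0,0],[0,0,-0.5,-0.47,-0.46,0,0],[0,0,-0.5,-0.47,-0.46,0,0],[0,0,-0.5,-0.47,-0.46,0,0],[0,0,0,0,0,0,0],[0,0,0,0,0,0,0]]])

```text
time_s: 8.43
tcp_pos: [0.4649, -0.013, 0.2325]
ee_rot: [[-0.024, -0.83, 0.557], [-0.003, 0.557, 0.83], [-1.0, 0.018, -0.016]]
wrist_force: [0.3, 0.3, 0.4]
gripper_width: 0.003
```

```bash
python3 - <<'E'
from h import *
for _ in range(1):
    P=viewer.camera_params('wrist');p,d=viewer.capture('wrist');save('w7',p)
s=r.sense();print(s['time_s'],s['tcp_pos'],np.round(s['ee_rot'],3).tolist(),s['wrist_force'],s['gripper_width'])
hsv=cv2.cvtColor(p,cv2.COLOR_RGB2HSV)
pr=proj(P,[.4708,-.0105,.054])[0];print('pred',pr)
m=((hsv[...,1]>110)&(abs(hsv[...,0].astype(int)-108)<10)).astype(np.uint8)
n,l,st,c=cv2.connectedComponentsWithStats(m)
for k in range(1,n):
    if st[k,4]>100:
        z=d[l==k];z=np.median(z[z>0]);o,v=ray(P,c[k]);print(c[k],st[k,4],o+v*z, 'diam',2*np.sqrt(st[k,4]/np.pi)*z/341.7)
E
```

```text
8.475 [ 0.46472426 -0.01288828  0.23229078] [[-0.024, -0.83, 0.557], [-0.003, 0.557, 0.83], [-1.0, 0.019, -0.016]] [-1.30683189  0.21254     0.43696914] 0.00253586907780364
pred [310.01260352 242.40771653]
[310.37634409 241.05376344] 465 [ 0.46994048 -0.0112307   0.05374142] diam 0.020078447728109745
```

View pics/w7.png

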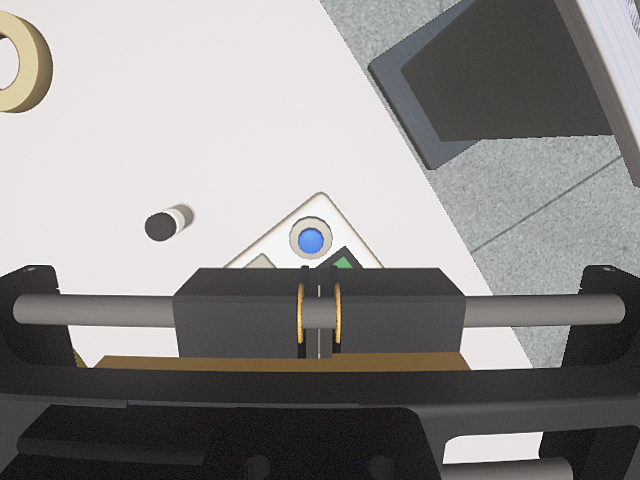

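move_arm(series=[[[0.02,-0.17,0,0.095,0.03,0,0],[0,0,0,0,0,-0.6,0],[0,0,0,0,0,-0.6,0],[0,0,0,0,0,-0.3,0],[0,0,0,0,0,0,0]]])

```text
time_s: 9.1
tcp_pos: [0.4754, -0.0077, 0.1394]
ee_rot: [[0.007, -0.833, 0.553], [0.001, 0.553, 0.833], [-1.0, -0.005, 0.004]]
wrist_force: [0.7, 0.2, 0.6]
gripper_width: 0.005
```

move_arm(series=[[[0,0.05,0,-0.085,-0.055,0,0],[0,0,0,0,0,-0.15,0],[0,0,0,0,0,0,0]]])

```text
time_s: 9.48
tcp_pos: [0.4717, -0.0104, 0.1316]
ee_rot: [[0.004, -0.834, 0.552], [0.002, 0.552, 0.834], [-1.0, -0.002, 0.003]]
wrist_force: [0.2, -0.3, -0.1]
gripper_width: 0.007
```

```bash
python3 look.py w8; python3 - <<'E'
from h import *
p,d=viewer.capture('scene');i=p[170:290,190:350];save('scene8c',cv2.resize(i,None,fx=5,fy=5,interpolation=cv2.INTER_CUBIC))
E
```

```text
9.525 [ 0.47201711 -0.01033114  0.13195881] [[0.005, -0.834, 0.552], [0.002, 0.552, 0.834], [-1.0, -0.003, 0.004]] [ 0.1464132  -0.5871551   0.76845711] 0.004854955633468708
tip z 0.06195964048918727
pan [236.86978544 413.04938791]
tip [317.35032693 287.29480911]
```

View pics/scene8c.png

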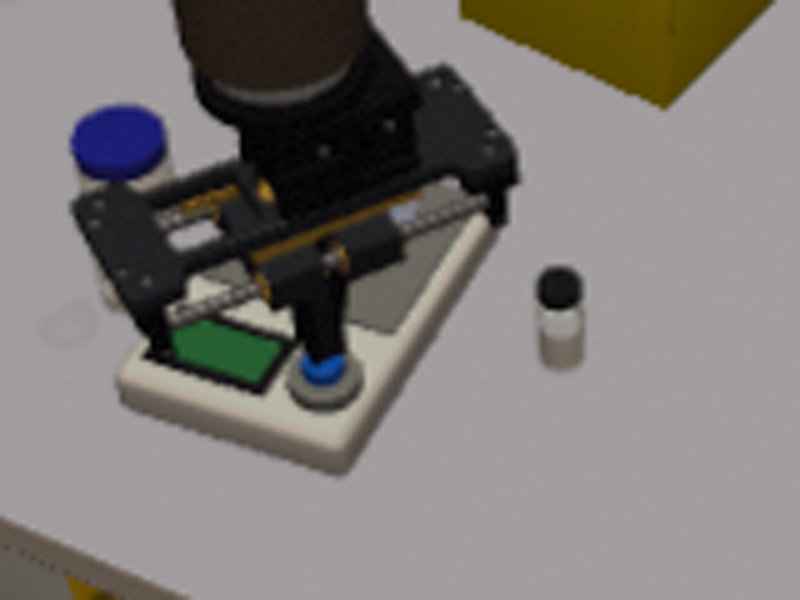

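View pics/w8.png

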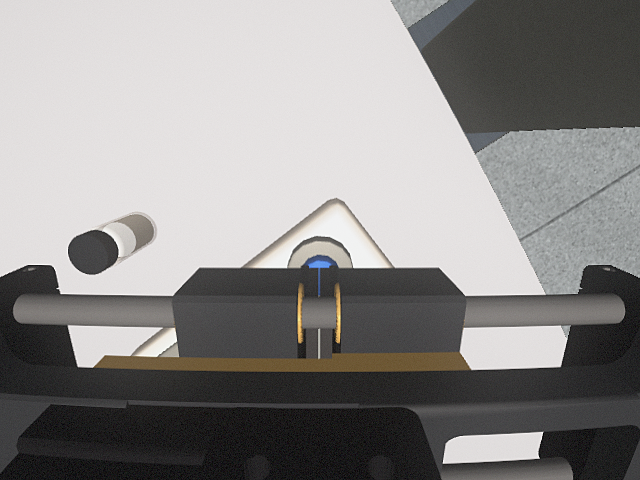

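The fingertips stand over the blue key, with the key visible right beneath them. I'll press in small steps and watch the force.

move_arm(series=[[[0,0,0,-0.02,0,-0.035,0],[0,0,0,0,0,-0.035,0],[0,0,0,0,0,-0.035,0],[0,0,0,0,0,-0.035,0]]])

```text
time_s: 10.07
tcp_pos: [0.4712, -0.0102, 0.1239]
ee_rot: [[0.006, -0.834, 0.552], [0.002, 0.552, 0.834], [-1.0, -0.004, 0.006]]
wrist_force: [0.1, -0.7, 0.7]
gripper_width: -0.001
```

move_arm(series=[[[0,0,0,0,0,-0.035,0],[0,0,0,0,0,-0.035,0]]])

```text
time_s: 10.32
tcp_pos: [0.4712, -0.0102, 0.1197]
ee_rot: [[0.006, -0.834, 0.552], [0.002, 0.552, 0.834], [-1.0, -0.004, 0.005]]
wrist_force: [-1.2, 0.1, 3.8]
gripper_width: 0.005
```

move_arm(series=[[[0,0,0,0,0,-0.035,0],[0,0,0,0,0,-0.03,0]]])

```text
time_s: 10.58
tcp_pos: [0.4714, -0.0102, 0.1187]
ee_rot: [[0.006, -0.835, 0.55], [0.001, 0.55, 0.835], [-1.0, -0.004, 0.004]]
wrist_force: [-6.9, 2.6, 22.4]
gripper_width: 0.005
```

The key is against its hard stop: 22 N, tip at 0.0487, which is 5 mm below the key top. I'll release straight up.

move_arm(series=[[[0,0,0,0,0,0.1,0],[0,0,0,0,0,0.3,0],[0,0,0,0,0,0.8,0],[0,0,0,0,0,0.9,0],[0,0,0,0,0,0.5,0],[0,0,0,-0.8,0,0.2,0],[0,0,0,-0.4,0,0,0],[0,0,0,0,0,0,0],[0,0,0,0,0,0,0]]])

```text
time_s: 11.7
tcp_pos: [0.3978, -0.0101, 0.2912]
ee_rot: [[0.008, -0.835, 0.551], [0.002, 0.551, 0.835], [-1.0, -0.005, 0.006]]
wrist_force: [0.7, 1.3, 0.6]
gripper_width: 0.005
```

```bash
python3 - <<'E'
from h import *
s=r.sense();print(s['time_s'],s['tcp_pos'],s['wrist_force'])
for c in ['scene','top']:
    p,d=viewer.capture(c);i=p[160:280,180:340];save(c+'9c',cv2.resize(i,None,fx=5,fy=5,interpolation=cv2.INTER_CUBIC))
    px=(274,260) if c=='top' else (254,243);o,v=ray(c,px);print(c,'key',o+v*np.median(d[px[1]-1:px[1]+2,px[0]-1:px[0]+2]))
E
```

```text
11.7 [ 0.39784415 -0.01013283  0.29120516] [0.66153406 1.29758807 0.63745535]
scene key [ 0.46743865 -0.01364107  0.05398595]
top key [ 0.45807415 -0.03793612  0.33407084]
```

View pics/scene9c.png

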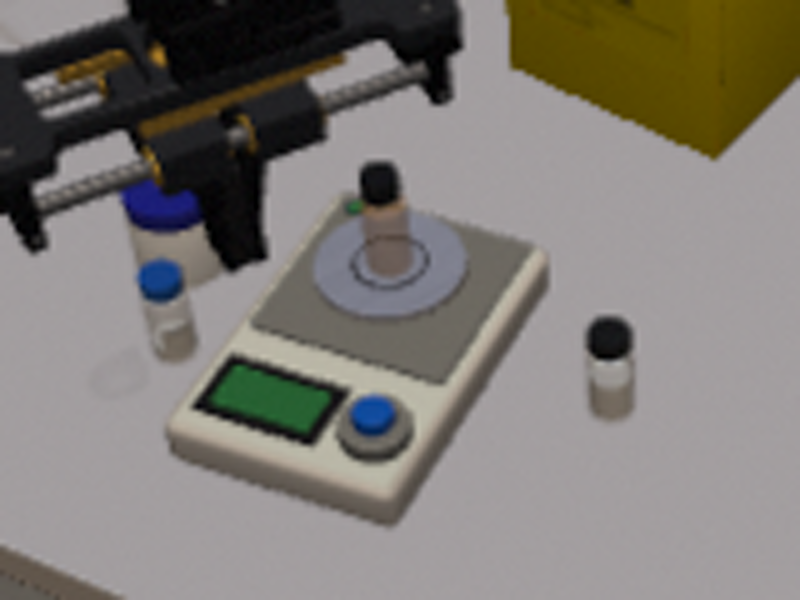

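View pics/top9c.png

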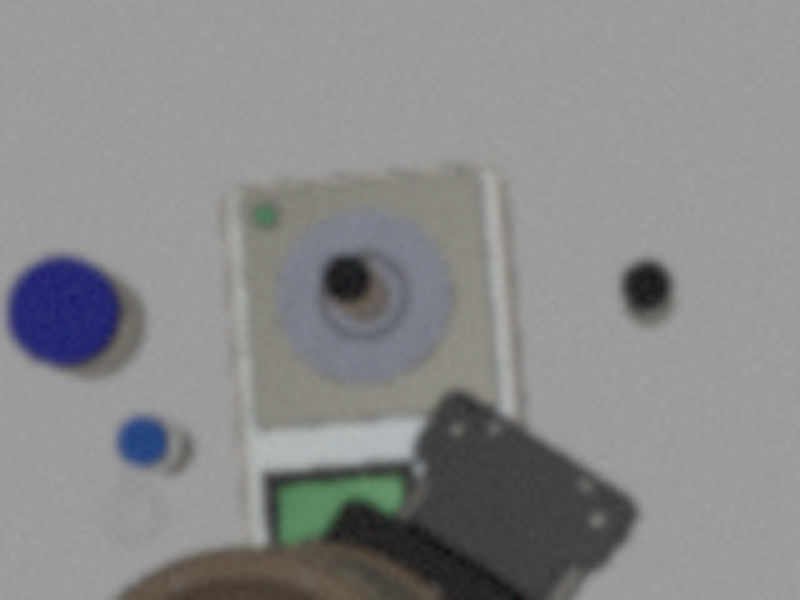

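The vial stands upright within the ring, with its base near (258,213) in the scene image. The key is back up at z = 0.054, and the bystanders are where they were.

```bash
python3 -c "
from h import *
print(r.finish_job())"
```

```text
the job is handed in; nothing more can be done
None
```

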